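# Turn a washed sample-box lid over on the turning ramp

## Task

One white sample-box lid has been washed and lies hollow side up. Set it lengthwise across the top edge of the metal turning ramp, its middle a little (about 10 mm) past the edge, and let go, so that it tips down and leans on the slope with its end in the slot; then push its upper end over from behind so that it lies hollow side down on the landing slab, and leave it there. Do not shift the other lid or the open box.

Things in the scene. Friction and masses are not known exactly. Their poses are not given: they have to be found in the camera images.
- lid: The lid to turn over: white plastic, a shallow tray 90 mm long (own x), 64 mm wide (own y), 14 mm high, walls and plate 3 mm thick, about 40 g, lying loose on the bench, hollow side up. Origin: centre of its plain outer face, on which it lies at the start; own z points from there out of the hollow side (up at the start, down once turned over). Its spot may be swapped with the other lid or the box.
- ramp: Metal turning ramp fixed to bench, 110 mm wide (own y, centred), sides open, descending along own +x. Origin: on the bench at the foot of the slope, mid-width. Heights in mm along own x: flat top 64 high, x -107 to -35; 60 degree slope down to x 0; slot floor 4 high, x 0 to 19, catching the lower end of a lid that tips lengthwise over the top edge (its upper end then about 15 above the flat top); landing slab 18 high, x 19 to 143.
- other_lid: A second lid of the same shape, size and plastic, already lying hollow side down (plain face up). Loose; to be left alone. Origin: centre of its underside, x along its length, z up.
- open_box: A white plastic open-topped box, 86 mm long (own x), 60 mm wide and 45 mm high, much deeper than the lids. Loose; to be left alone. Origin: centre of its underside, z up.
Not all that is in view belongs to the job. Leave any blue or green look-alike of the lid alone.

How it is judged:
By the outcome, as a careful person would: the job done as asked, in the order asked, and still so for the second after the job is handed in, with the robot touching nothing.
It also fails if it takes over 48 s, if anything falls off the work surface, if the arm or the gripper's body presses on something with over 40 N, if the wrist force passes 120 N, or if a joint passes its speed limit or range.

## Robot

A 6-joint arm with a two-finger parallel gripper is mounted at the origin on the work surface. World frame = base frame: x ahead of the robot, y to its left, z up, the work surface at z = 0. Lengths are in m, angles in rad, forces in N, time in s.
With the tool pointing down it reaches from about 0.35 to 0.85 m from the base axis. Payload 8.1 kg.
Tool frame: the origin (TCP) lies at the centre of the arm's flange, where the gripper is bolted on; the fingertips stand 186 mm ahead of it and the grasp point (between the pads) lies 167 mm ahead of it; z points along the fingers, y is the direction in which the jaws open and shut (so a half turn about z gives the same grasp; the last joint's range is limited). The gripper opens to 93 mm and grips with 3 to 60 N. Pads are 15 mm wide; open, the fingers measure 128 mm over their backs; the gripper's body (75 mm by 188 mm) begins 65 mm behind the grasp point.
Start: joints at [-1.411, 0.13, 1.488, -0, 1.523, -0.085], TCP at [0.145, -0.582, 0.405] pointing down, gripper open.
Joint ranges: [-2.96, 2.96], [-0.89, 2.26], [0.02, 2.5], [-1.34, 4.48], [0, 2.73], [-2.66, 2.66]. Speed limits (rad/s): [2.39, 2.39, 2.79, 3.14, 3.14, 3.14].

## Interface

Orientations are given as a rotation vector (axis times angle).
In Python, from plant import robot, viewer, order gives the robot as it stands.
- The arm moves only by the tool apply_moves, never from a script. Its argument "deltas" is a list of rows, each a list of 3 entries, a list of its own where there are three numbers: the finger opening in mm, from 0 to 93, then the shift along the tool's x, y, z in mm, then the turn about the tool's z in rad. In form: [[grip, [dx, dy, dz], yaw], ...]. A call has 1 to 5 rows; each row shifts and turns the commanded pose from where the row before left it, along the tool's axes as they then stand; what a row does not reach is not made up. A row lasts 1/8 s, in which the tool goes at most 62.5 mm and 10.7 degrees, less where a joint would pass 70% of its speed; a pose out of reach is approached as far as the arm can. A call is refused whole if a number of a shift passes 62.5 or a number of a turn 0.188, either way. A call with a gripper value outside its range is refused whole. The fingers move at their own pace and stop on an object; "grip_force" is the grip in N (left out, the last holds). Time passes only in rows, so rows that do not move let the fingers close. It gives the time, the measured TCP pose, the force and the opening at its end, in the units of the state.
- robot.read_state(): the state, without advancing time (a new reading comes with each control period).
- viewer.read_camera(name): name is "scene" or "top" or "wrist"; returns the picture (384x512x3 uint8, blue, green, red); there is no depth.
- viewer.get_calibration(name): a dict with "fx", "fy", "cx", "cy" (pixels), "distortion" ([k1, k2, p1, p2, k3] as OpenCV has them; the pictures are not rectified), "R" (3x3) and "t" (3): a world point X has camera coordinates R X + t. Camera axes: x right, y down, z forward; pixel columns grow to the right and rows downward; lengths in m; the calibration is good to about 2 mm. A picture is of the moment at which its call begins: read the wrist's pose just before it. get_calibration takes no time and is no camera call; for the wrist camera it gives the pose at the moment of the call.
- order.close_job(): hands the job in, once; it reports no verdict.
The state is a dict: "t": time; "q": joint angles; "dq": joint speeds; "joint_torque": joint torques, N m; "tool_pos": TCP position; "orientation": TCP orientation; "force": force on the tool from outside, world axes, zero at the start; "wrist_torque": the same for the moment, N m; "opening": finger opening in m.
Only numpy, scipy, OpenCV 4.12 (cv2) and the standard library are available. Lean on these libraries where they do the work, as an engineer would, in place of code of your own. Each camera call takes 0.05 s, during which the arm holds its last target. There are 200 camera calls.

## Working session

There is one attempt and no reset: what is moved stays moved. The work goes in short steps, Python scripts to look and compute and a tool call to move; the robot and the scene stay as the last step left them, time stands still between calls to the robot, and variables do not carry over. Pictures are saved under pics/ and viewed, about 8 in all and at most 12, crops included, and the job is handed in when it is done.

Besides the shell and the picture viewer there is one more tool, called after "Emit:" in YAML: its name, and indented under it one key for each argument. apply_moves: Moves the arm, as the interface text tells. Its arguments: {"type":"object","properties":{"deltas":{"type":"array"},"grip_force":{"type":"number"}},"required":["deltas"]}

```bash
mkdir -p pics; ls; python3 - <<'E'
from plant import robot, viewer, order
import cv2, numpy as np
for n in ["scene","top"]:
    cv2.imwrite(f"pics/{n}0.png", viewer.read_camera(n))
    c=viewer.get_calibration(n); print(n,{k:np.round(v,4).tolist() for k,v in c.items()})
a=cv2.imread("pics/top0.png")
s=robot.read_state(); print(s)
E
```

```text
pics
scene {'fx': 420.8153, 'fy': 420.8153, 'cx': 253.5271, 'cy': 190.1409, 'distortion': [-0.0986, 0.0, 0.0, 0.0, 0.0], 'R': [[-0.6608, 0.7504, -0.0166], [0.4502, 0.3785, -0.8087], [-0.6006, -0.5419, -0.5879]], 't': [0.4406, -0.1545, 1.3638]}
top {'fx': 423.0862, 'fy': 423.0862, 'cx': 259.5337, 'cy': 189.5256, 'distortion': [-0.1406, 0.0, 0.0, 0.0, 0.0], 'R': [[-0.0547, -0.9985, 0.0013], [-0.9766, 0.0532, -0.2086], [0.2082, -0.0127, -0.978]], 't': [-0.1078, 0.5193, 0.932]}
{'t': 0.1, 'q': array([-1.41141710e+00,  1.31121753e-01,  1.48918511e+00, -5.29524953e-06,
        1.52299742e+00, -8.54023870e-02]), 'dq': array([-0.00093631, -0.00074175, -0.00247941, -0.00099114, -0.00026589,
       -0.00051675]), 'joint_torque': array([-3.43321062e-04, -5.61344147e+01, -4.93092227e+01,  7.68477051e-02,
        2.92020023e-02, -4.92926779e-05]), 'tool_pos': array([ 0.14539307, -0.58190462,  0.40376242]), 'orientation': array([-3.11639473e+00, -3.83334442e-01,  1.07668834e-04]), 'force': array([0.53969322, 0.32088128, 0.57562672]), 'wrist_torque': array([0.02754594, 0.02560039, 0.0209908 ]), 'opening': 0.09292183218440628}
```

View pics/top0.png

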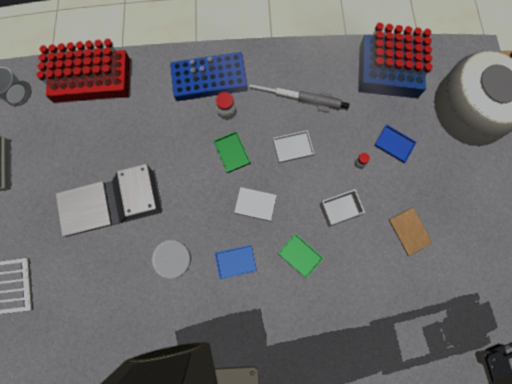

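View pics/scene0.png

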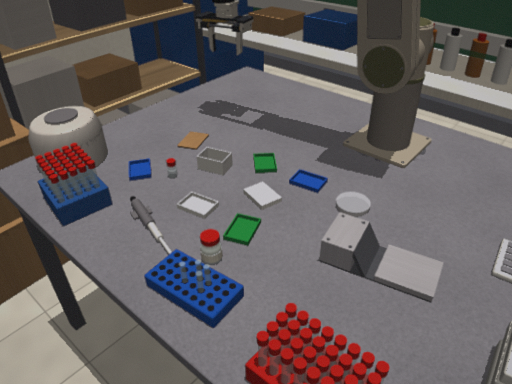

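In the top view there are three white candidates:
- **(293,147):** a thin rim around a recess and low in the scene view at (198,204). It fits the hollow-side-up lid.
- **(256,204):** plain face up, so the other lid.
- **(343,208):** tall walls, so the open box.

The ramp's block is at (137,190) and its slab at (83,208). I'll confirm with one crop and measure.

```bash
cat > h.py <<'E'
import cv2, numpy as np
from plant import robot, viewer, order
from scipy.spatial.transform import Rotation as Rn
def ray(c,uv,z):
    K=np.array([[c['fx'],0,c['cx']],[0,c['fy'],c['cy']],[0,0,1]])
    p=cv2.undistortPoints(np.float64(uv).reshape(-1,1,2),K,np.float64(c['distortion'])).reshape(-1,2)
    R=np.array(c['R']);C=-R.T@np.array(c['t'])
    d=np.c_[p,np.ones(len(p))]@R
    return C+d*((z-C[2])/d[:,2])[:,None]
def proj(c,X):
    K=np.array([[c['fx'],0,c['cx']],[0,c['fy'],c['cy']],[0,0,1]])
    return cv2.projectPoints(np.float64(X).reshape(-1,3),cv2.Rodrigues(np.array(c['R']))[0],np.array(c['t']),K,np.float64(c['distortion']))[0].reshape(-1,2)
E
python3 - <<'E'
from h import *
t=cv2.imread("pics/top0.png");s=cv2.imread("pics/scene0.png");c=viewer.get_calibration("top")
A=cv2.resize(t[125:240,240:380],None,fx=3,fy=3,interpolation=2)
B=cv2.resize(s[140:225,165:290],None,fx=3,fy=3,interpolation=2)
C=cv2.resize(t[155:245,45:170],None,fx=3,fy=3,interpolation=2)
D=cv2.resize(s[205:300,310:450],None,fx=3,fy=3,interpolation=2)
m=np.zeros((600,800,3),np.uint8)
for im,y,x in ((A,0,0),(B,345,0),(C,0,422),(D,285,378)):
    h,w=im.shape[:2]; h=min(h,600-y);w=min(w,800-x); m[y:y+h,x:x+w]=im[:h,:w]
cv2.imwrite("pics/crop1.png",m)
hsv=cv2.cvtColor(t,cv2.COLOR_BGR2HSV)
mk=((hsv[...,1]<40)&(hsv[...,2]>125)).astype(np.uint8)
for q in cv2.findContours(mk,cv2.RETR_EXTERNAL,cv2.CHAIN_APPROX_NONE)[0]:
    if cv2.contourArea(q)<300: continue
    r=cv2.minAreaRect(q)
    if not(50<r[0][0]<400 and 130<r[0][1]<280): continue
    b=cv2.boxPoints(r); print(np.round(r[0]),np.round(b).tolist())
    for z in (0.014,0.064,0.018): print(z,np.round(ray(c,b,z)[:,:2],3).tolist())
E
```

```text
[170. 259.] [[151.0, 240.0], [188.0, 240.0], [188.0, 278.0], [151.0, 278.0]]
0.014 [[0.412, 0.13], [0.408, 0.041], [0.318, 0.043], [0.322, 0.131]]
0.064 [[0.407, 0.117], [0.403, 0.032], [0.318, 0.035], [0.321, 0.119]]
0.018 [[0.412, 0.129], [0.407, 0.04], [0.318, 0.042], [0.322, 0.13]]
[344. 206.] [[321.0, 200.0], [357.0, 187.0], [366.0, 212.0], [330.0, 225.0]]
0.014 [[0.488, -0.285], [0.514, -0.374], [0.451, -0.39], [0.425, -0.302]]
0.064 [[0.479, -0.277], [0.504, -0.362], [0.443, -0.377], [0.419, -0.293]]
0.018 [[0.487, -0.284], [0.514, -0.373], [0.45, -0.389], [0.425, -0.301]]
[255. 203.] [[233.0, 212.0], [239.0, 186.0], [277.0, 194.0], [271.0, 221.0]]
0.014 [[0.47, -0.07], [0.534, -0.088], [0.507, -0.178], [0.444, -0.159]]
0.064 [[0.462, -0.073], [0.522, -0.089], [0.497, -0.175], [0.437, -0.158]]
0.018 [[0.469, -0.071], [0.533, -0.088], [0.507, -0.177], [0.444, -0.159]]
[ 82. 208.] [[51.0, 193.0], [102.0, 181.0], [112.0, 223.0], [62.0, 236.0]]
0.014 [[0.54, 0.388], [0.566, 0.255], [0.458, 0.226], [0.432, 0.355]]
0.064 [[0.529, 0.362], [0.553, 0.236], [0.45, 0.208], [0.426, 0.331]]
0.018 [[0.54, 0.385], [0.565, 0.253], [0.457, 0.224], [0.432, 0.353]]
[135. 189.] [[116.0, 169.0], [146.0, 163.0], [155.0, 209.0], [125.0, 215.0]]
0.014 [[0.592, 0.22], [0.604, 0.143], [0.486, 0.119], [0.475, 0.194]]
0.064 [[0.578, 0.203], [0.589, 0.13], [0.478, 0.107], [0.467, 0.178]]
0.018 [[0.591, 0.218], [0.602, 0.142], [0.486, 0.118], [0.474, 0.193]]
[293. 145.] [[272.0, 137.0], [309.0, 128.0], [315.0, 153.0], [278.0, 162.0]]
0.014 [[0.655, -0.176], [0.672, -0.269], [0.606, -0.278], [0.589, -0.186]]
0.064 [[0.637, -0.174], [0.654, -0.262], [0.591, -0.27], [0.575, -0.183]]
0.018 [[0.653, -0.176], [0.671, -0.268], [0.605, -0.277], [0.588, -0.186]]
```

View pics/crop1.png

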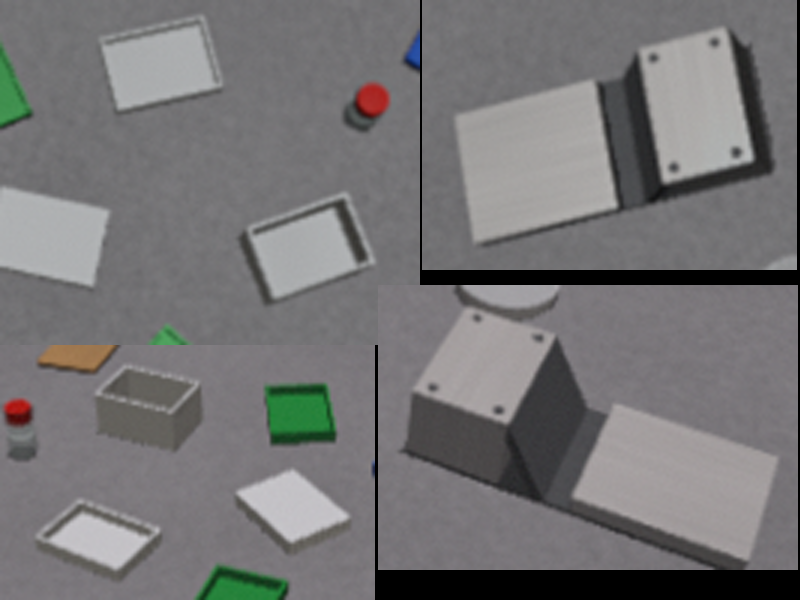

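The crop confirms it. The lid to turn is the white one at top-view (293,147): shallow recess, low walls. The one at (256,204) is plain face up and (343,208) is the deep box. Lid centre is about (0.630,-0.227) with its length at about 100°. Ramp origin is about (0.514,0.2245) with own x at about 101°. Now I'll move above the lid.

Emit:
apply_moves:
  deltas:
    - [93, [55.6, -22.7, 0], 0]
    - [93, [55.6, -22.7, 0], 0]
    - [93, [55.6, -22.7, 0], 0]
    - [93, [55.6, -22.7, 0], 0]
    - [93, [55.6, -22.7, 0], 0]

```text
t: 0.72
tool_pos: [0.3889, -0.4031, 0.4044]
orientation: [-3.118, -0.383, 0.0]
force: [1.1, -0.1, -0.1]
opening: 0.0927
```

Emit:
apply_moves:
  deltas:
    - [93, [55.6, -22.7, 0], 0]
    - [93, [55.6, -22.7, 0], 0]
    - [93, [55.6, -22.7, 0], 0]
    - [93, [55.6, -22.7, 0], 0]
    - [93, [55.6, -22.7, 0], 0]

```text
t: 1.35
tool_pos: [0.6312, -0.2257, 0.4042]
orientation: [-3.118, -0.384, 0.001]
force: [0.8, -0.5, 0.1]
opening: 0.093
```

Emit:
apply_moves:
  deltas:
    - [93, [0, 0, 5], -0.168]
    - [93, [0, 0, 5], -0.168]
    - [93, [0, 0, 5], -0.168]
    - [93, [0, 0, 5], -0.168]
    - [93, [0, 0, 5], -0.168]

```text
t: 1.98
tool_pos: [0.6297, -0.227, 0.3788]
orientation: [-2.685, -1.629, 0.001]
force: [0.2, 0.0, 0.5]
opening: 0.0932
```

Emit:
apply_moves:
  deltas:
    - [93, [0, 0, 5], -0.168]
    - [93, [0, 0, 5], -0.168]
    - [93, [0, 0, 5], -0.168]
    - [93, [0, 0, 5], -0.168]
    - [93, [0, 0, 5], 0]

```text
t: 2.6
tool_pos: [0.6297, -0.2271, 0.3539]
orientation: [-2.006, -2.416, 0.0]
force: [0.0, -0.4, 0.1]
opening: 0.0931
```

```bash
python3 - <<'E'
from h import *
s=robot.read_state(); c=viewer.get_calibration("wrist"); w=viewer.read_camera("wrist")
cv2.imwrite("pics/wrist1.png",w)
R=Rn.from_rotvec(s['orientation']).as_matrix()
print(s['t'],s['tool_pos'],np.degrees(np.arctan2(R[1,0],R[0,0])),R[:,2])
print(proj(c,[[.6305,-.227,.014]]), -np.array(c['R']).T@c['t'])
hsv=cv2.cvtColor(w,cv2.COLOR_BGR2HSV)
mk=((hsv[...,1]<40)&(hsv[...,2]>125)).astype(np.uint8)
for q in cv2.findContours(mk,cv2.RETR_EXTERNAL,cv2.CHAIN_APPROX_NONE)[0]:
    if cv2.contourArea(q)<3000: continue
    r=cv2.minAreaRect(q);b=cv2.boxPoints(r); W=ray(c,b,.014)
    wr=cv2.minAreaRect(ray(c,q[:,0],.014)[:,:2].astype(np.float32)*1000)
    print(np.round(b).tolist(),wr)
E
```

```text
2.6 [ 0.62971369 -0.22707738  0.3539174 ] 100.59594580031063 [-9.13973457e-04  4.11937487e-04 -9.99999497e-01]
[[256.04003033 179.60465588]] [ 0.61441826 -0.14855442  0.33260514]
[[-0.0, 0.0], [511.0, 0.0], [511.0, 305.0], [0.0, 305.0]] ((629.3272705078125, -216.32156372070312), (601.187255859375, 318.9292297363281), 9.970678329467773)
```

View pics/wrist1.png

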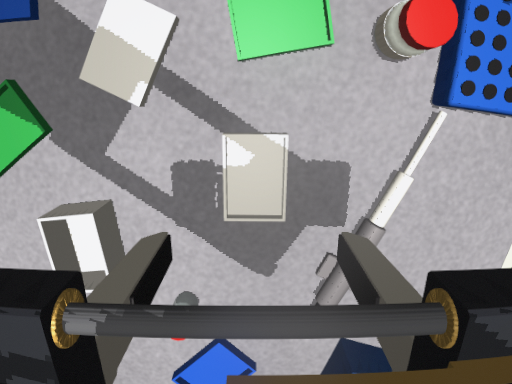

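The wrist view shows the lid hollow side up, with corners near (222,134), (288,134), (286,220) and (224,220). The white other lid is at (130,50), the box is at (85,245), and the space beside the lid is clear for the fingers.

```bash
python3 - <<'E'
from h import *
c=viewer.get_calibration("wrist"); W=ray(c,[[222.5,134],[288,134],[286,220.5],[224,220.5]],.014)[:,:2]
print(np.round(W,4).tolist(),W.mean(0))
for a,b in ((0,3),(1,2)): d=W[a]-W[b];print(np.degrees(np.arctan2(d[1],d[0])),np.linalg.norm(d))
d=W[1]-W[0];print(np.degrees(np.arctan2(d[1],d[0])),np.linalg.norm(d))
s=robot.read_state();R=Rn.from_rotvec(s['orientation']).as_matrix()
print("to lid in tool mm",R.T@(np.r_[W.mean(0),.189]-s['tool_pos'])*1000)
E
```

```text
[[0.5901, -0.188], [0.652, -0.1766], [0.6685, -0.2639], [0.6053, -0.2756]] [ 0.62899307 -0.22600848]
99.89676155551257 0.08887393158352815
100.73473051184732 0.08884142375041743
10.451750625910277 0.06297230727118633
to lid in tool mm [ 8.98782035e-01 -1.33599452e-01  1.64084865e+02]
```

Emit:
apply_moves:
  deltas:
    - [93, [0.9, 0, 50], 0]
    - [93, [0, 0, 50], 0]
    - [93, [0, 0, 40], 0]
    - [93, [0, 0, 18], 0]
    - [93, [0, 0, 5], 0]
  grip_force: 12

```text
t: 3.28
tool_pos: [0.6295, -0.2261, 0.1909]
orientation: [-2.007, -2.415, 0.001]
force: [0.4, 0.8, 0.4]
opening: 0.0929
```

Emit:
apply_moves:
  deltas:
    - [55, [0, 0, 0], 0]
    - [55, [0, 0, 0], 0]
    - [55, [0, 0, 0], 0]
    - [55, [0, 0, 0], 0]
    - [55, [0, 0, 0], 0]
  grip_force: 12

```text
t: 3.9
tool_pos: [0.6302, -0.2265, 0.193]
orientation: [2.005, 2.417, 0.001]
force: [-0.8, -0.6, 6.2]
opening: 0.0636
```

Emit:
apply_moves:
  deltas:
    - [55, [0, 0, 0], 0]
    - [55, [0, 0, -5], 0]
    - [55, [0, 0, -20], 0]
    - [55, [0, 0, -40], 0]
    - [55, [0, 0, -50], 0]

```text
t: 4.53
tool_pos: [0.6292, -0.226, 0.3078]
orientation: [-2.004, -2.417, 0.001]
force: [0.1, -0.2, 0.3]
opening: 0.0639
```

Grasp is good (opening 63.9 mm). Now I'll carry it towards the ramp, stopping short for a look at the edge.

Emit:
apply_moves:
  deltas:
    - [55, [30, 0, -20], 0]
    - [55, [50, 0, -20], 0]
    - [55, [55, 0, 0], 0]
    - [55, [55, 0, 0], 0]
    - [55, [50, 0, 0], 0]

```text
t: 5.15
tool_pos: [0.5847, 0.0114, 0.3484]
orientation: [2.005, 2.417, 0.002]
force: [0.4, 0.5, 0.7]
opening: 0.0636
```

Emit:
apply_moves:
  deltas:
    - [55, [35, -10, 0], 0]
    - [55, [15, -10, 0], -0.01]
    - [55, [0, -10, 0], 0]
    - [55, [0, 0, 0], 0]
    - [55, [0, 0, 0], 0]

```text
t: 5.78
tool_pos: [0.5469, 0.0519, 0.3469]
orientation: [1.995, 2.426, 0.0]
force: [0.7, 0.1, -0.3]
opening: 0.0635
```

```bash
python3 - <<'E'
from h import *
s=robot.read_state(); c=viewer.get_calibration("wrist"); w=viewer.read_camera("wrist")
R=Rn.from_rotvec(s['orientation']).as_matrix()
print(s['t'],s['tool_pos'],s['opening'],np.degrees(np.arctan2(R[1,0],R[0,0])))
u=np.array([np.cos(np.radians(101.2)),np.sin(np.radians(101.2))]);v=np.array([-u[1],u[0]]);o=np.array([.514,.2245])
P=[np.r_[o+x*u+y*v,z] for x,z in((-.107,.064),(-.035,.064),(.019,.018)) for y in(-.055,.055)]
print(np.round(proj(c,P)).tolist())
cv2.imwrite("pics/wrist2.png",w)
E
```

```text
5.775 [0.54690089 0.05190945 0.34691917] 0.06354772969499685 101.13007425702473
[[327.0, 112.0], [186.0, 112.0], [331.0, 13.0], [182.0, 13.0], [321.0, -40.0], [191.0, -40.0]]
```

View pics/wrist2.png

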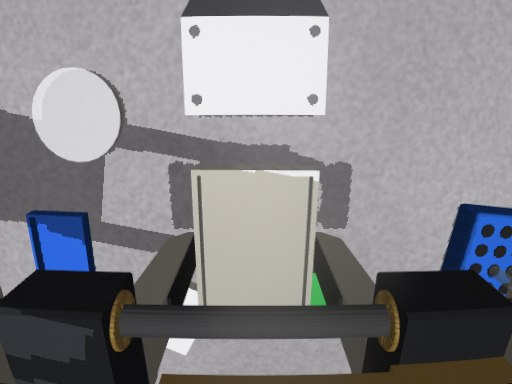

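The wrist view shows the flat top with corners near (182,17), (328,16), (326,114) and (185,114). The held lid is level, its front edge at row about 170, columns 192–319. I'll measure both.

```bash
python3 - <<'E'
from h import *
s=robot.read_state(); c=viewer.get_calibration("wrist");R=Rn.from_rotvec(s['orientation']).as_matrix();T=s['tool_pos']
f=lambda p,z:np.round((ray(c,p,z)-T)@R*1000,1).tolist()
print("top",f([[182,17],[328,16],[326,114],[185,114]],.064))
print("lid rim front",f([[192,170],[319.5,170]],T[2]-.193+.014))
E
```

```text
top [[138.0, -54.0, 282.8], [138.7, 53.7, 282.9], [67.1, 55.4, 282.9], [67.1, -54.8, 282.8]]
lid rim front [[45.2, -31.3, 179.0], [45.2, 31.5, 179.0]]
```

Emit:
apply_moves:
  deltas:
    - [55, [40, 0, 0], 0]
    - [55, [50, 0, 0], 0]
    - [55, [40, 0, 0], 0]
    - [55, [15, 0, 10], 0]
    - [55, [4.5, 0, 20], 0]

```text
t: 6.45
tool_pos: [0.518, 0.1999, 0.3164]
orientation: [1.992, 2.428, 0.002]
force: [-0.7, -0.5, 0.2]
opening: 0.0639
```

Emit:
apply_moves:
  deltas:
    - [55, [0, 0, 25], 0]
    - [55, [0, 0, 18], 0]
    - [55, [0, 0, 10], 0]
    - [55, [0, 0, 3], 0]
    - [55, [0, 0, 0], 0]

```text
t: 7.08
tool_pos: [0.5178, 0.1996, 0.2612]
orientation: [1.993, 2.428, 0.001]
force: [-0.1, 0.8, -0.5]
opening: 0.0639
```

Emit:
apply_moves:
  deltas:
    - [55, [0, 0, 1], 0]
    - [55, [0, 0, 0.5], 0]
    - [55, [0, 0, 0], 0]

```text
t: 7.45
tool_pos: [0.5175, 0.1998, 0.2595]
orientation: [1.993, 2.428, 0.001]
force: [-0.3, 0.6, -0.4]
opening: 0.0635
```

```bash
python3 - <<'E'
from h import *
s=robot.read_state(); print(s['t'],s['tool_pos'],s['force'],s['wrist_torque'],s['opening'])
u=np.array([np.cos(np.radians(101.2)),np.sin(np.radians(101.2))]);v=np.array([-u[1],u[0]]);d=s['tool_pos'][:2]-[.514,.2245]
print(d@u,d@v)
sc=viewer.read_camera("scene"); cv2.imwrite("pics/place.png",cv2.resize(sc[180:310,290:450],None,fx=4,fy=4,interpolation=2))
E
```

```text
7.45 [0.51753526 0.19981081 0.25951418] [-0.29480191  0.58828452 -0.38604359] [-0.06756992 -0.09015324 -0.02738307] 0.06350877572063611
-0.024905659301497098 0.0013275603663721479
```

View pics/place.png

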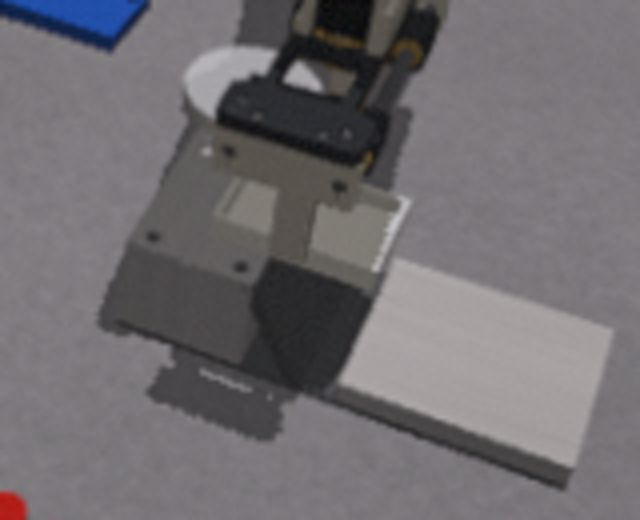

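The crop shows the lid straddling the top edge lengthwise, roughly centred on the edge plus a bit, with the fingers just past it. I'll lower until it touches.

Emit:
apply_moves:
  deltas:
    - [55, [0, 0, 1], 0]
    - [55, [0, 0, 0], 0]

```text
t: 7.75
tool_pos: [0.5174, 0.1997, 0.2581]
orientation: [-1.993, -2.428, 0.0]
force: [-0.8, 0.2, -1.1]
opening: 0.064
```

Emit:
apply_moves:
  deltas:
    - [55, [0, 0, 1], 0]
    - [55, [0, 0, 0], 0]

```text
t: 8.0
tool_pos: [0.5174, 0.1997, 0.2571]
orientation: [-1.993, -2.428, 0.0]
force: [-0.5, 0.1, -0.4]
opening: 0.0638
```

Emit:
apply_moves:
  deltas:
    - [55, [0, 0, 1], 0]
    - [55, [0, 0, 0], 0]

```text
t: 8.25
tool_pos: [0.5175, 0.1998, 0.2567]
orientation: [-1.993, -2.428, -0.0]
force: [-2.2, 0.7, 4.0]
opening: 0.0638
```

Contact at 4 N. I'll ease off slightly and release.

Emit:
apply_moves:
  deltas:
    - [55, [0, 0, -0.5], 0]
    - [93, [0, 0, 0], 0]
    - [93, [0, 0, 0], 0]
    - [93, [0, 0, 0], 0]
    - [93, [0, 0, 0], 0]

```text
t: 8.88
tool_pos: [0.5175, 0.1997, 0.2567]
orientation: [1.993, 2.428, 0.0]
force: [0.5, 0.6, 0.7]
opening: 0.0924
```

Emit:
apply_moves:
  deltas:
    - [93, [0, 0, 0], 0]
    - [93, [0, 0, 0], 0]
    - [93, [0, 0, 0], 0]
    - [93, [0, 0, 0], 0]
    - [93, [0, 0, 0], 0]

```text
t: 9.5
tool_pos: [0.5175, 0.1998, 0.2568]
orientation: [1.993, 2.428, 0.0]
force: [0.6, -0.1, -0.5]
opening: 0.093
```

```bash
python3 - <<'E'
from h import *
s=robot.read_state(); print(s['t'],s['tool_pos'],s['force'],s['opening'])
sc=viewer.read_camera("scene"); cv2.imwrite("pics/rel.png",cv2.resize(sc[180:310,290:450],None,fx=4,fy=4,interpolation=2))
E
```

```text
9.5 [0.51746614 0.19976984 0.25676072] [ 0.5654716  -0.10863523 -0.49744067] 0.09300700171691045
```

View pics/rel.png

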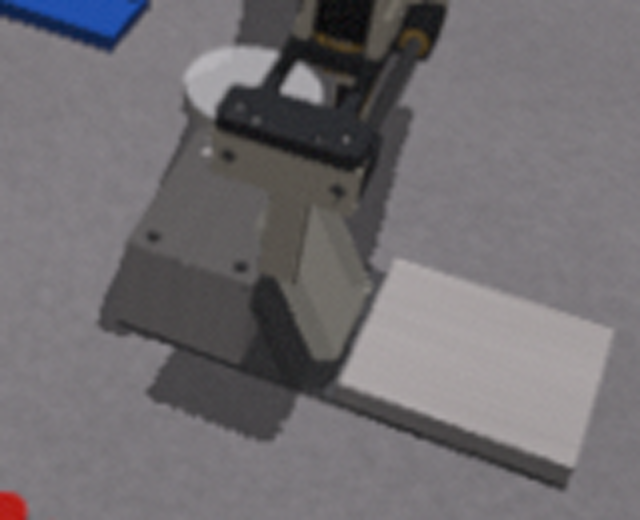

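The lid has tipped and leans on the slope with its lower end in the slot. The picture shows it at about (330,290), hollow side facing the slab. I'll lift off, go behind it, close the fingers and come down onto the flat top.

Emit:
apply_moves:
  deltas:
    - [93, [0, 0, -10], 0]
    - [93, [0, 0, -25], 0]
    - [93, [0, 0, -30], 0]
    - [93, [0, 0, -20], 0]
    - [93, [0, 0, 0], 0]

```text
t: 10.18
tool_pos: [0.5182, 0.1999, 0.3441]
orientation: [1.992, 2.426, 0.005]
force: [-0.2, -0.9, -0.7]
opening: 0.0929
```

Emit:
apply_moves:
  deltas:
    - [0, [-15, 0, 0], 0]
    - [0, [-25, 0, 0], 0]
    - [0, [-15, 0, 0], 0]
    - [0, [0, 0, 0], 0]
    - [0, [0, 0, 0], 0]

```text
t: 10.8
tool_pos: [0.5281, 0.1459, 0.3414]
orientation: [-1.994, -2.427, 0.0]
force: [-0.3, 0.2, -0.8]
opening: 0.0474
```

Emit:
apply_moves:
  deltas:
    - [0, [0, 0, 0], 0]
    - [0, [0, 0, 25], 0]
    - [0, [0, 0, 25], 0]
    - [0, [0, 0, 15], 0]
    - [0, [0, 0, 5], 0]

```text
t: 11.42
tool_pos: [0.5278, 0.146, 0.2708]
orientation: [-1.992, -2.428, 0.002]
force: [0.6, -0.1, 0.6]
opening: 0.0013
```

Emit:
apply_moves:
  deltas:
    - [0, [0, 0, 3], 0]
    - [0, [0, 0, 0], 0]

```text
t: 11.68
tool_pos: [0.5285, 0.1459, 0.2694]
orientation: [1.993, 2.428, 0.001]
force: [0.8, -0.1, 0.3]
opening: 0.0002
```

Emit:
apply_moves:
  deltas:
    - [0, [0, 0, 3], 0]
    - [0, [0, 0, 0], 0]

```text
t: 11.92
tool_pos: [0.5282, 0.1458, 0.2658]
orientation: [1.993, 2.428, 0.0]
force: [-1.1, -0.2, -0.5]
opening: 0.0004
```

Emit:
apply_moves:
  deltas:
    - [0, [0, 0, 3], 0]
    - [0, [0, 0, 0], 0]

```text
t: 12.18
tool_pos: [0.5281, 0.1457, 0.2624]
orientation: [-1.993, -2.428, 0.001]
force: [0.3, -0.2, 0.4]
opening: 0.0007
```

Emit:
apply_moves:
  deltas:
    - [0, [0, 0, 3], 0]
    - [0, [0, 0, 0], 0]

```text
t: 12.42
tool_pos: [0.528, 0.1458, 0.2593]
orientation: [-1.993, -2.428, 0.001]
force: [-0.1, -0.6, 0.4]
opening: 0.0004
```

Emit:
apply_moves:
  deltas:
    - [0, [8, 0, 1], 0]
    - [0, [12, 0, 0], 0]
    - [0, [8, 0, 0], 0]
    - [0, [8, 0, 0], 0]
    - [0, [8, 0, 0], 0]

```text
t: 13.05
tool_pos: [0.5195, 0.1896, 0.2588]
orientation: [1.993, 2.428, 0.0]
force: [-0.3, 0.1, 0.1]
opening: 0.0005
```

Emit:
apply_moves:
  deltas:
    - [0, [8, 0, 0], 0]
    - [0, [8, 0, 0], 0]
    - [0, [8, 0, 0], 0]

```text
t: 13.42
tool_pos: [0.5148, 0.213, 0.2587]
orientation: [-1.994, -2.428, 0.0]
force: [0.0, -0.7, 0.4]
opening: 0.0003
```

```bash
python3 - <<'E'
from h import *
s=robot.read_state(); print(s['t'],s['tool_pos'],s['force'],s['opening'])
sc=viewer.read_camera("scene"); cv2.imwrite("pics/push.png",cv2.resize(sc[180:310,290:450],None,fx=4,fy=4,interpolation=2))
E
```

```text
13.425 [0.51483554 0.21297382 0.25871249] [ 0.04841149 -0.70045434  0.35724149] 0.0002884023368738773
```

View pics/push.png

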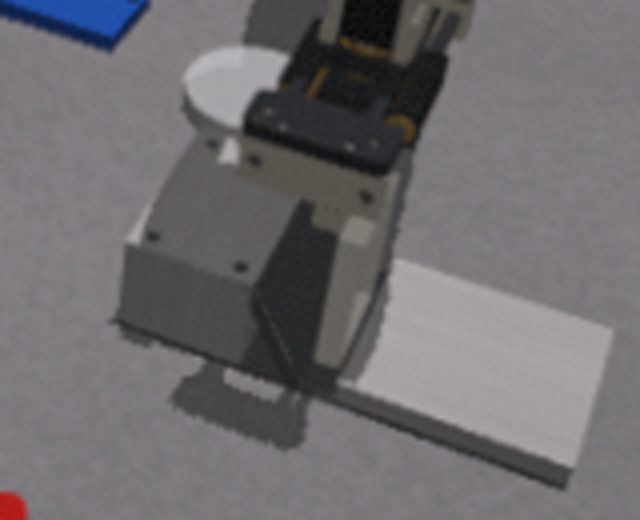

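The lid is being raised and is nearly upright at about (345,300), still with its foot in the slot. I'll keep pushing.

Emit:
apply_moves:
  deltas:
    - [0, [7, 0, 0], 0]
    - [0, [7, 0, 0], 0]
    - [0, [7, 0, 0], 0]
    - [0, [7, 0, 0], 0]
    - [0, [6, 0, 0], 0]

```text
t: 14.1
tool_pos: [0.5082, 0.2463, 0.2587]
orientation: [-1.993, -2.428, 0.0]
force: [0.7, 0.9, -0.1]
opening: 0.0002
```

Emit:
apply_moves:
  deltas:
    - [0, [3, 0, 0], 0]
    - [0, [0, 0, 0], 0]
    - [0, [0, 0, 0], 0]
    - [0, [0, 0, 0], 0]

```text
t: 14.6
tool_pos: [0.5078, 0.2486, 0.2587]
orientation: [1.994, 2.428, -0.0]
force: [-0.3, -0.1, -0.5]
opening: 0.0006
```

```bash
python3 - <<'E'
from h import *
s=robot.read_state(); print(s['t'],s['tool_pos'],s['force'],s['opening'])
sc=viewer.read_camera("scene"); cv2.imwrite("pics/push2.png",cv2.resize(sc[180:310,290:450],None,fx=4,fy=4,interpolation=2))
E
```

```text
14.6 [0.50779473 0.24860409 0.25873909] [-0.33964613 -0.05903938 -0.52982729] 0.0006302661757645152
```

View pics/push2.png

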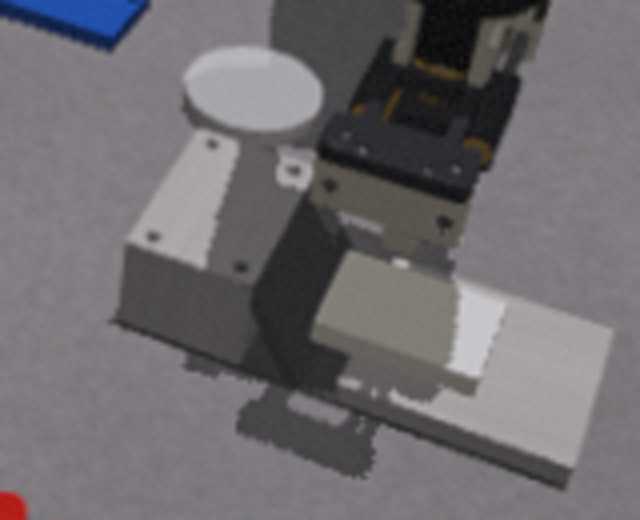

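The lid has gone over and lies plain face up on the slab. I'll withdraw up and back towards the flat-top side, then check.

Emit:
apply_moves:
  deltas:
    - [0, [0, 0, -15], 0]
    - [0, [0, 0, -40], 0]
    - [0, [0, 0, -50], 0]
    - [0, [-30, 0, -30], 0]
    - [0, [-50, 0, 0], 0]

```text
t: 15.28
tool_pos: [0.5241, 0.1707, 0.3992]
orientation: [1.987, 2.427, 0.01]
force: [0.7, -0.2, -0.7]
opening: 0.0004
```

Emit:
apply_moves:
  deltas:
    - [0, [-55, 0, 0], 0]
    - [0, [-55, 0, 0], 0]
    - [0, [-55, 0, 0], 0]
    - [0, [-30, 0, 0], 0]
    - [0, [0, 0, 0], 0]

```text
t: 15.9
tool_pos: [0.5615, -0.0231, 0.3949]
orientation: [1.997, 2.424, 0.001]
force: [-0.2, 1.7, -0.5]
opening: 0.0011
```

```bash
python3 - <<'E'
from h import *
s=robot.read_state(); print(s['t'],s['tool_pos'],s['force'])
sc=viewer.read_camera("scene"); tp=viewer.read_camera("top")
t0=cv2.imread("pics/top0.png");s0=cv2.imread("pics/scene0.png")
A=cv2.resize(sc[205:305,310:450],None,fx=4,fy=4,interpolation=2);B=cv2.resize(tp[150:250,40:180],None,fx=4,fy=4,interpolation=2)[:,:]
m=np.hstack([cv2.resize(A,(400,286)),cv2.resize(B,(400,286))]); m=np.vstack([m,cv2.resize(np.hstack([sc,tp]),(800,300))])
cv2.imwrite("pics/end.png",m)
u=np.array([np.cos(np.radians(101.2)),np.sin(np.radians(101.2))]);v=np.array([-u[1],u[0]]);o=np.array([.514,.2245])
np.savez("f.npz",u=u)
for n,(r,g) in {"scene":(s0,sc)}.items():
    for nm,(x0,y0,x1,y1) in {"otherlid":(240,178,285,210),"box":(192,145,235,178)}.items(): print(nm,"scene diff",cv2.absdiff(r,g)[y0:y1,x0:x1].mean())
# expected lid corners when flat (z .032 top), x 5..95
for n in("scene","top"):
    c=viewer.get_calibration(n);print(n,np.round(proj(c,[np.r_[o+x*u+y*v,.032] for x,y in((.005,-.032),(.005,.032),(.095,.032),(.095,-.032))]),1).tolist())
E
```

```text
15.9 [ 0.56147182 -0.02310833  0.3948764 ] [-0.15450238  1.73137446 -0.47339757]
otherlid scene diff 17.861342592592592
box scene diff 4.6746535118628145
scene [[373.7, 262.0], [382.3, 244.0], [422.4, 257.5], [415.5, 276.9]]
top [[106.5, 186.9], [111.0, 212.1], [75.9, 220.9], [71.9, 195.8]]
```

View pics/end.png

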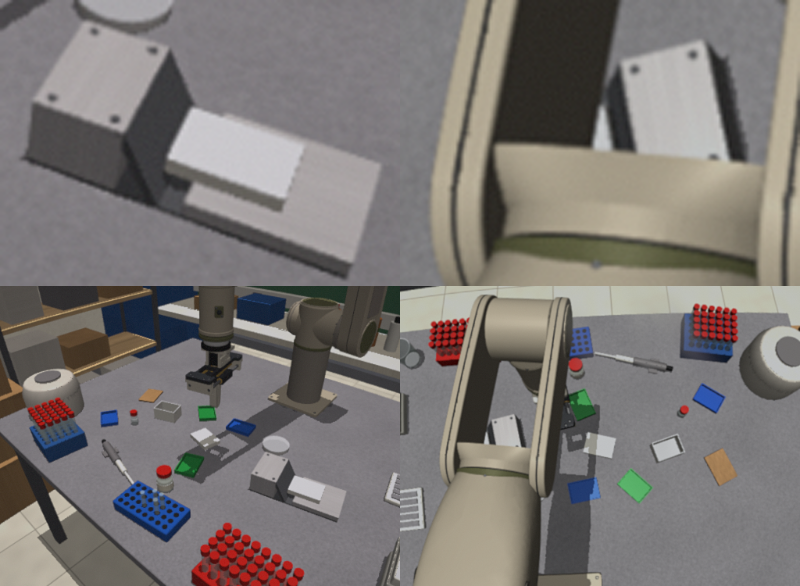

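```bash
python3 - <<'E'
from h import *
c=viewer.get_calibration("scene"); o=np.array([.514,.2245]);a=np.radians(101.2);u=np.array([np.cos(a),np.sin(a)]);v=np.array([-u[1],u[0]])
k=140/400; k2=100/286
P=np.array([[190,110],[305,145],[285,208],[168,160]])*[k,k2]+[310,205]
print((P).round(1).tolist())
for z in(.032,): 
    W=ray(c,P,z)[:,:2]-o; print(np.round(np.c_[W@u,W@v]*1000,1).tolist())
S=np.array([[380,163],[348,276],[183,203]])*[k,k2]+[310,205]
W=ray(c,S,.018)[:,:2]-o; W[1]=(ray(c,S,.0)[:,:2]-o)[1]; print(np.round(np.c_[W@u,W@v]*1000,1).tolist())
E
```

```text
[[376.5, 243.5], [416.8, 255.7], [409.8, 277.7], [368.8, 260.9]]
[[-7.0, 27.3], [82.8, 31.7], [84.9, -40.0], [-5.3, -33.9]]
[[138.8, 55.4], [140.5, -51.2], [15.9, -56.9]]
```

All four corners fit a flat lid at z=32 mm (length 90 mm on both sides), with its centre about 20 mm inside the slab edge. I'll move the arm clear for a final top-view check of the lid and its neighbours.

```bash
cat > chk.py <<'E'
from h import *
tp=viewer.read_camera("top");c=viewer.get_calibration("top");print(robot.read_state()['t'])
def rects(t,lo):
    hsv=cv2.cvtColor(t,cv2.COLOR_BGR2HSV);mk=((hsv[...,1]<40)&(hsv[...,2]>lo)).astype(np.uint8)
    for q in cv2.findContours(mk,cv2.RETR_EXTERNAL,cv2.CHAIN_APPROX_NONE)[0]:
        r=cv2.minAreaRect(q)
        if cv2.contourArea(q)>250 and 50<r[0][0]<380 and 130<r[0][1]<270: print(lo,np.round(np.r_[r[0],r[1],r[2]],1).tolist())
rects(cv2.imread("pics/top0.png"),125);rects(tp,125);rects(tp,190)
cv2.imwrite("pics/top_end.png",tp)
E
python3 chk.py
```

```text
16.05
125 [169.5, 259.0, 38.0, 37.0, 90.0]
125 [343.5, 206.0, 26.9, 37.3, 70.3]
125 [255.1, 203.1, 38.5, 26.9, 12.8]
125 [81.9, 208.0, 43.7, 52.1, 76.0]
125 [135.5, 189.3, 46.9, 30.8, 78.3]
125 [293.5, 145.0, 25.7, 37.3, 77.0]
125 [223.4, 215.4, 34.8, 50.1, 5.0]
125 [146.0, 153.4, 59.0, 108.0, 9.5]
125 [255.5, 191.5, 511.0, 383.0, 0.0]
190 [340.9, 208.8, 19.7, 28.2, 70.6]
190 [261.9, 204.8, 21.9, 24.4, 12.1]
```

Emit:
apply_moves:
  deltas:
    - [0, [-40, 0, -10], 0]
    - [0, [-55, 0, -10], 0]
    - [0, [-55, 0, 0], 0]
    - [0, [-55, 0, 0], 0]
    - [0, [-55, 0, 0], 0]

```text
t: 16.68
tool_pos: [0.6126, -0.2759, 0.4142]
orientation: [1.991, 2.43, 0.001]
force: [-0.1, 0.6, 0.1]
opening: 0.0004
```

Emit:
apply_moves:
  deltas:
    - [0, [-55, 0, 0], 0]
    - [0, [-55, 0, 0], 0]
    - [0, [-40, 0, 0], 0]
    - [0, [-15, 0, 0], 0]
    - [0, [0, 0, 0], 0]

```text
t: 17.3
tool_pos: [0.6446, -0.4375, 0.413]
orientation: [-1.993, -2.428, -0.0]
force: [0.0, 0.6, -0.3]
opening: 0.0003
```

```bash
cp pics/top_end.png pics/top_mid.png; python3 chk.py; python3 - <<'E'
import cv2,numpy as np
a=cv2.imread("pics/top_end.png")
cv2.imwrite("pics/final.png",np.hstack([cv2.resize(a[150:260,40:180],(400,314),interpolation=2),cv2.resize(a,(400,314))]))
E
```

```text
17.35
125 [169.5, 259.0, 38.0, 37.0, 90.0]
125 [343.5, 206.0, 26.9, 37.3, 70.3]
125 [255.1, 203.1, 38.5, 26.9, 12.8]
125 [81.9, 208.0, 43.7, 52.1, 76.0]
125 [135.5, 189.3, 46.9, 30.8, 78.3]
125 [293.5, 145.0, 25.7, 37.3, 77.0]
125 [175.2, 251.2, 36.0, 18.4, 36.0]
125 [255.1, 203.2, 37.7, 26.4, 12.5]
125 [85.4, 207.3, 42.9, 58.5, 76.0]
125 [135.5, 189.4, 46.7, 30.5, 78.3]
```

View pics/final.png

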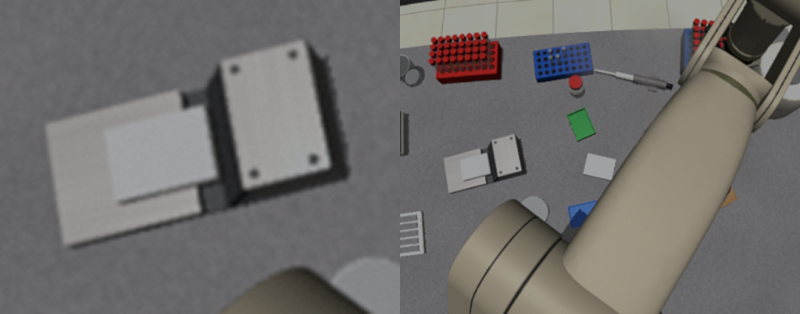

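The final top view shows the lid plain face up on the slab, at crop (160,155), with its end overhanging the slot. The other lid is unmoved (255,203). Handing in.

```bash
python3 -c "
from plant import order; print(order.close_job())"
```

```text
the job is handed in; nothing more can be done
None
```

The lid is turned over and lying hollow side down on the landing slab, and the job is handed in at about 17.4 s of the 48 s. No verdict came back.

I gripped the lid across its width and set it lengthwise over the ramp's top edge, its middle about 10 mm past it. When released, it tipped and leaned on the slope with its end in the slot. I then pushed its upper end over from behind with closed fingers and moved the arm clear.

**Lid:** The last pictures show it plain face up. Its corners fit a flat 90 mm lid at about 32 mm height. Its centre is roughly 20 mm inside the slab edge and one end overhangs the slot, about 10 mm nearer the slope than I had predicted, with a slight turn. I judged flatness from these views only.

**Other lid:** It has not moved (top-view centre stayed at 255,203).

**Open box:** Nothing came near it, but the last top view had the arm in front of it, so I did not re-measure it. The earlier view showed it in place. In the scene view the picture changes around the box and the other lid (4.7 and 17.9 grey levels) look like the arm's shadow.

**Forces:** The highest force I saw reported was about 6 N.

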